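Load the large filter disc into the drying rack

ROBOT

A 6-joint arm with a two-finger parallel gripper is mounted at the origin on a cart in front of the work surface, level with it; the furniture and walls round the work are solid. World frame = base frame: x ahead of the robot, y to its left, z up, the work surface at z = 0. Lengths are in mm, angles in rad, forces in N, time in s.
With the tool pointing down it reaches from about 250 to 725 mm from the base axis. Payload 9.7 kg.
Tool frame: the origin (TCP) lies on the centre line of the jaws, within the pads' length; the fingertips stand 22 mm ahead of it and the grasp point (between the pads) lies 3 mm ahead of it (r.finger_overhang is the z of the fingertips in the tool frame, in mm); z points along the fingers, y is the direction in which the jaws open and shut (so a half turn about z gives the same grasp; the last joint's range is limited). The gripper opens to 85 mm and grips with 20 to 120 N. Pads are 22 mm wide; open, the fingers measure 114 mm over their backs; the gripper's body (76 mm by 85 mm) begins 54 mm behind the grasp point. The pads swing forward as they close: fully open they stand 13 mm farther back than shut.
Start: joints at [1.131, 0.087, 0.176, 1.66, 0, 1.571], TCP at [234.164, 497.659, 253.284] pointing down, gripper open.
Joint ranges: [-3.13, 3.13], [-0.85, 1.81], [-1.15, 1.24], [-2.2, 2.28], [-1.44, 1.52], [-3.14, 3.14]. Speed limits (rad/s): [2.22, 2.22, 2.57, 3.14, 3.14, 3.14].

INTERFACE

Orientations are given as a unit quaternion [w, x, y, z].
In Python, from rig import readout, optics, workorder, r gives the robot as it stands.
- The arm moves only by the tool jog_arm, never from a script. Its argument "plan" is a list of rows, each an object with "offset": the shift along the tool's x, y, z in cm, a list of three; "turn": the turn, a rotation vector about the tool's x, y, z in degrees, a list of three; "claw": the finger opening in cm, from 0 to 8.54. A call has 1 to 5 rows; each row shifts and turns the pose as measured when the row begins, along the tool's axes as they then stand; what a row does not reach is not made up. A row lasts 1/8 s, in which the tool goes at most 62.5 mm and 10.7 degrees, less where a joint would pass 70% of its speed; a pose out of reach is approached as far as the arm can. A call is refused whole if a number of a shift passes 6.25 or a number of a turn 10.7, either way. A call with a gripper value outside its range is refused whole. The fingers move at their own pace and stop on an object; "grip_force" is the grip in N (left out, the last holds). Time passes only in rows, so rows that do not move let the fingers close. It gives the time, the measured TCP pose, the force and the opening at its end, in the units of the state.
- readout.sense(): the state, without advancing time (a new reading comes with each control period).
- optics.capture(name): name is "side" or "top"; returns a dict with "color" (480x640x3 uint8, red, green, blue), "camera_matrix" (3x3 intrinsics, pixels), "xyz" and "attitude" of the camera in the world. Camera axes: x right, y up, looking along -z (the intrinsics and any distortion apply to the point x, -y, -z); pixel columns grow to the right and rows downward; lengths in mm; the calibration is good to about 2 mm. A picture is of the moment at which its call begins. There is no depth.
- workorder.hand_in(): hands the job in, once; it reports no verdict.
The state is a dict: "clock": time; "q": joint angles; "dq": joint speeds; "joint_torque": joint torques, N m; "tcp_pos": TCP position; "ee_rot": TCP orientation; "contact_force": force on the tool from outside, world axes, zero at the start; "moment": the same for the moment, N m; "gripper_width": finger opening in mm.
Only numpy, scipy, OpenCV 4.12 (cv2) and the standard library are available. Lean on these libraries where they do the work, as an engineer would, in place of code of your own. Each camera call takes 0.05 s, during which the arm holds its last target. There are 200 camera calls.

TASK

Two steel filter-disc holders with upright grips on their handles lie on the bench. Slide the larger disc level into the empty middle slot of the aluminium rack, fully home so that the disc is inside up to the back, with its handle sticking out at the front; then let go of it. Leave the smaller disc holder where it lies.

Things in the scene. Friction and masses are not known exactly. Their poses are not given: they have to be found in the camera images.
- large_disc: Larger disc holder, loose, 0.12 kg: flat steel disc 70 mm across, 5 mm thick, white paper filter on top. Origin: centre of the disc's underside, z up. A flat handle strip (12 mm wide, 5 mm thick) runs along -x and ends 106 mm from the disc's centre; a grip block stands on its end.
- large_disc_grip (a point): Centre of the larger disc holder's upright grey plastic grip block, at [-0.093, 0, 0.024] in the frame of the holder, with the same axes. The block is 12 mm thick along y (pinch it here, from above), 26 mm long along x, and reaches from 4 to 40 mm above the disc's underside.
- middle_slot (a point): Floor of the middle slot of the fixed three-slot aluminium rack, where the centre of the disc's underside is when home; 54 to 84 mm above the bench. x points level into the slot, z up. Open front 35 mm before it, back stop 36 mm behind. Slot 94 mm wide, 28 mm high, pitch 32 mm; dishes fill the other two. Rack top 68 mm above; posts at y = +-64 mm, 165 mm above the bench; 10 mm foot plate.
- small_disc: The smaller disc holder, to be left alone: the same make, disc 50 mm in diameter, 5 mm thick; its like grip block stands 83 mm from the disc's centre along its -x axis. Origin: centre of the disc's underside; z up. The two holders may lie in each other's places.

How it is judged (in metres and radians):
At the end, for the whole second after the job is handed in: The large disc rests flat (within 8 degrees) on the floor of the middle slot (height within 5 mm), between its side walls, home to within 12 mm, let go and at rest; the small disc holder is within 30 mm of where it lay (x of large_disc in the frame of middle_slot between -0.012 and 0.006 m and y of large_disc in the frame of middle_slot between -0.016 and 0.016 m and z of large_disc in the frame of middle_slot between -0.005 and 0.006 m and angle between large_disc's own z axis and vertical below 0.14 rad and linear speed of large_disc below 0.02 m/s and contact force between large_disc and the fingers below 0.05 N and distance of small_disc from where it was at the start of the episode below 0.03 m); the robot touches nothing.
It fails at once if the small disc holder is moved from its place (distance of small_disc from where it was at the start of the episode above 0.03 m).
It also fails if it takes over 40 s, if anything falls off the work surface, if the arm or the gripper's body presses on something with over 40 N, if the wrist force passes 120 N, or if a joint passes its speed limit or range.

## Working session

There is one attempt and no reset: what is moved stays moved. The work goes in short steps, Python scripts to look and compute and a tool call to move; the robot and the scene stay as the last step left them, time stands still between calls to the robot, and variables do not carry over. Pictures are saved under pics/ and viewed, about 8 in all and at most 12, crops included, and the job is handed in when it is done.

Besides the shell and the picture viewer there is one more tool, called after "Call:" as name(argument=value, ...), one argument or row to a line, values as JSON. jog_arm: Moves the arm, as the interface text tells. Its arguments: {"type":"object","properties":{"plan":{"type":"array","items":{"type":"object","properties":{"offset":{"type":"array","items":{"type":"number"}},"turn":{"type":"array","items":{"type":"number"}},"claw":{"type":"number"}}}},"grip_force":{"type":"number"}},"required":["plan"]}

```bash
mkdir -p pics; python3 - <<'E'
from rig import readout, optics, r
import cv2
for n in("top","side"):
    c=optics.capture(n); cv2.imwrite(f"pics/{n}0.png",c["color"][:,:,::-1]); print(n,c["camera_matrix"],c["xyz"],c["attitude"],[k for k in c])
print(readout.sense())
E
```

```text
top [[470.77069822   0.         322.26676376]
 [  0.         470.77069822 239.67000136]
 [  0.           0.           1.        ]] [ 312.79552382 -229.54609948  893.23732929] [ 0.73531761  0.08089597 -0.07659678 -0.6685034 ] ['color', 'camera_matrix', 'xyz', 'attitude']
side [[480.40417185   0.         326.58023137]
 [  0.         480.40417185 238.44574171]
 [  0.           0.           1.        ]] [ 242.91309536 -944.20795898  443.44536167] [ 0.83481529  0.52698793 -0.08829085 -0.132559  ] ['color', 'camera_matrix', 'xyz', 'attitude']
{'clock': 0.1, 'q': array([1.13101891e+00, 8.74082224e-02, 1.75211191e-01, 1.65979132e+00,
       7.71859329e-06, 1.57080822e+00]), 'dq': array([ 0.00222637, -0.00080483,  0.00177392, -0.00104702, -0.00265195,
        0.00229897]), 'joint_torque': array([ 1.41052158e-05, -5.21561050e+01,  4.65654874e+01,  1.60372647e-02,
       -2.22968890e-05, -2.34245664e-05]), 'tcp_pos': array([234.07909121, 497.50697797, 252.65109599]), 'ee_rot': array([-1.33765621e-04,  2.18126782e-01,  9.75920259e-01, -5.80819897e-04]), 'contact_force': array([0.14190662, 0.21788434, 0.15070502]), 'moment': array([-0.03508199,  0.01942164, -0.00043253]), 'gripper_width': 85.32357232222772}
```

View pics/top0.png

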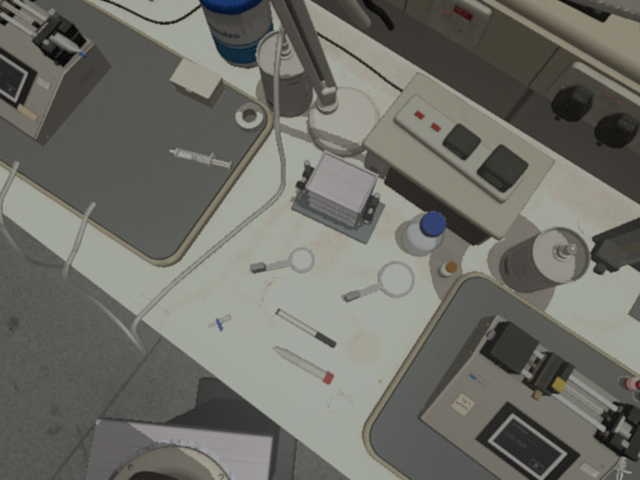

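View pics/side0.png

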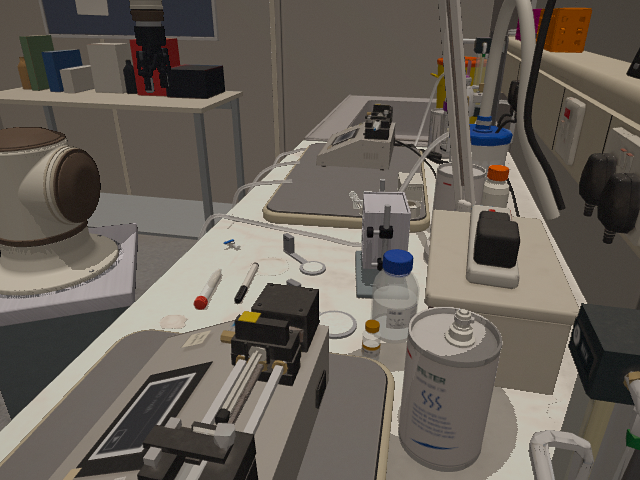

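The top view shows the rack around (340,195), the small disc at (301,260) and the large disc at (396,280) with its grip at (350,296). I'll zoom in on that area and on the rack in the side view.

```bash
cat > h.py <<'E'
import numpy as np, cv2
from scipy.spatial.transform import Rotation as R
from rig import readout, optics
def cam(n):
    c=optics.capture(n); q=np.array(c["attitude"]); c["R"]=R.from_quat(q[[1,2,3,0]]).as_matrix(); return c
def proj(c,P):
    p=(np.atleast_2d(P)-c["xyz"])@c["R"]; p=p*[1,-1,-1]; u=p@c["camera_matrix"].T; return u[:,:2]/u[:,2:]
def back(c,uv,z):
    uv=np.atleast_2d(uv); d=np.c_[uv,np.ones(len(uv))]@np.linalg.inv(c["camera_matrix"]).T*[1,-1,-1]@c["R"].T
    return c["xyz"]+d*((z-c["xyz"][2])/d[:,2])[:,None]
def crop(c,x0,y0,w,h,k,name,pts=None):
    im=cv2.resize(np.ascontiguousarray(c["color"][y0:y0+h,x0:x0+w,::-1]),None,fx=k,fy=k,interpolation=cv2.INTER_CUBIC)
    if pts is not None:
        for u in proj(c,pts): cv2.circle(im,tuple(int(v) for v in (u-[x0,y0]+.5)*k),2,(0,0,255),-1)
    cv2.imwrite(f"pics/{name}.png",im)
E
python3 - <<'E'
from h import *
t=cam("top"); s=cam("side")
crop(t,240,140,200,170,4,"top1")
crop(s,270,180,150,170,3.5,"side1")
uv=[(396,280),(350,296),(301,260),(258,268),(297,210),(375,237)]
print(back(t,uv,5).round(0))
E
```

```text
[[ 449. -361.    5.]
 [ 411. -277.    5.]
 [ 470. -178.    5.]
 [ 447.  -98.    5.]
 [ 569. -159.    5.]
 [ 529. -316.    5.]]
```

View pics/top1.png

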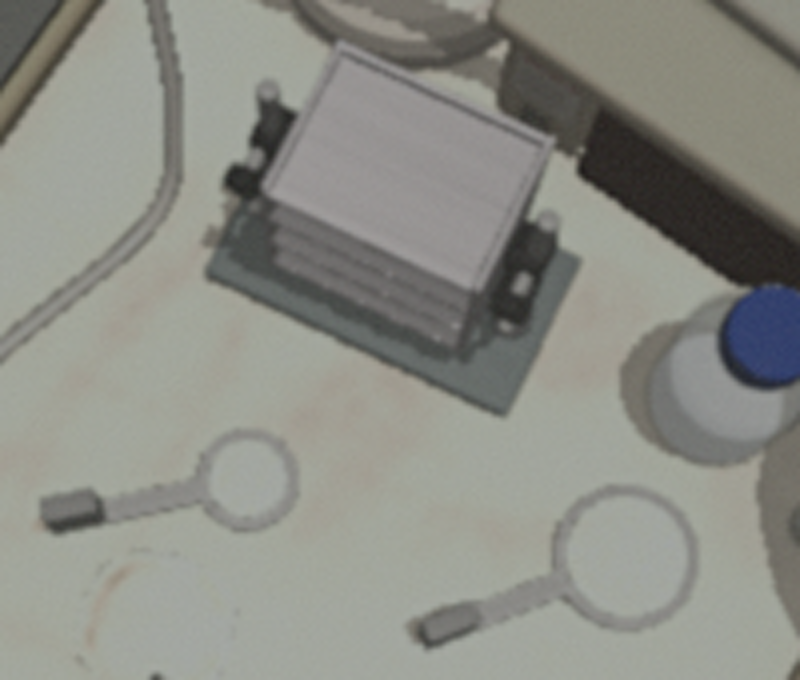

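View pics/side1.png

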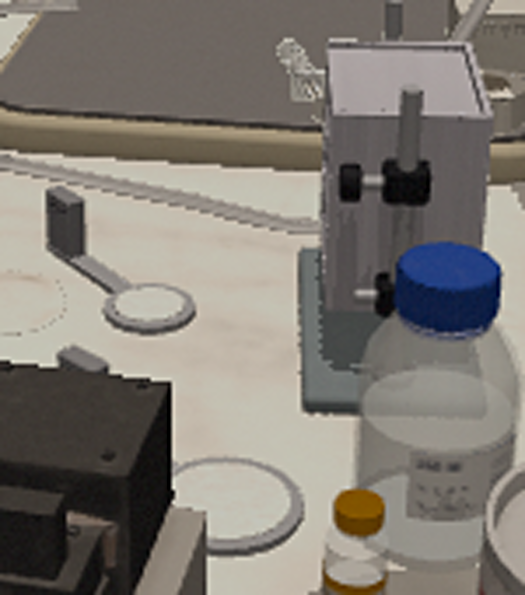

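Top crop: the rack's top face corners are at (265,190), (480,292), (553,143), (340,45). The large disc is centred near (625,557) and its grip near (448,622). Side crop: the rack's top corners are at (331,113), (490,118), (470,45), (330,42). Next I'll triangulate.

```bash
python3 - <<'E'
from h import *
from scipy.optimize import least_squares
t=cam("top"); s=cam("side")
T=np.array([(265,190),(480,292),(553,143),(340,45)])/4+[240,140]-.4
S=np.array([(330,42),(331,113),(490,118),(470,45)])/3.5+[270,180]-.4
P=[]
for a,b in zip(T,S):
    f=lambda p:np.r_[proj(t,p)[0]-a,proj(s,p)[0]-b]
    o=least_squares(f,[560,-240,130]); P.append(o.x); print(o.x.round(1),o.fun.round(1))
P=np.array(P); print("sides",[np.linalg.norm(P[i]-P[i-1]).round(1) for i in range(4)],"c",P.mean(0))
# rack fit: level rect with corners: cx,cy,z,yaw,L,W
def rect(v):
    cx,cy,z,a,L,W=v; c,q=np.cos(a),np.sin(a)
    l=np.array([(-L/2,W/2),(-L/2,-W/2),(L/2,-W/2),(L/2,W/2)])
    return np.c_[l@np.array([[c,q],[-q,c]])+[cx,cy],np.full(4,z)]
o=least_squares(lambda v:np.r_[proj(t,rect(v))-T,proj(s,rect(v))-S].ravel(),[*P.mean(0),-.25,75,100])
print("rack fit",o.x.round(2),np.degrees(o.x[3]),o.fun.round(1))
fp=back(t,np.array([(207,275),(505,413),(580,262)])/4+[240,140]-.4,10);print("foot",fp.round(1))
g=cv2.cvtColor(t["color"],cv2.COLOR_RGB2GRAY)
for nm,(L,gx) in {"large":((625,557),(448,622)),"small":((248,480),(71,510))}.items():
    d=back(t,np.array([L])/4+[240,140]-.4,5)[0]
    m=back(t,np.array([gx])/4+[240,140]-.4,38)[0]
    v=d-m; print(nm,d.round(1),m.round(1),np.hypot(*v[:2]).round(1),np.degrees(np.arctan2(v[1],v[0])).round(1))
# strip: end pixels at disc and grip
e=back(t,np.array([(560,588),(485,612)])/4+[240,140]-.4,5);v=e[0]-e[1];print("strip",e.round(1),np.degrees(np.arctan2(v[1],v[0])))
E
```

```text
[ 569.4 -181.1  145.6] [ 0.1 -0.1 -0.1  0. ]
[ 532.7 -273.6  146.6] [-0.1  0.3  0.3 -0.1]
[ 601.4 -299.4  145.6] [-0.  0.  0. -0.]
[ 637.3 -206.3  145.3] [ 0.1 -0.2 -0.2  0.1]
sides [np.float64(72.4), np.float64(99.5), np.float64(73.4), np.float64(99.8)] c [ 585.18152345 -240.11028361  145.77883254]
rack fit [ 5.8513e+02 -2.4013e+02  1.4582e+02 -3.7000e-01  7.2770e+01  9.9400e+01] -21.115108456922837 [-0.2 -0.1 -0.3  0.1  0.1  0.1  0.4 -0.1 -0.4 -0.1  0.6  0.2 -0.1 -0.1
 -0.2 -0. ]
foot [[ 569.5 -148.5   10. ]
 [ 514.5 -298.5   10. ]
 [ 593.5 -329.5   10. ]]
large [ 451.3 -360.9    5. ] [ 408.8 -277.8   38. ] 93.3 -62.9
small [ 471.2 -178.7    5. ] [ 443.6 -101.2   38. ] 82.3 -70.4
strip [[ 433.6 -331.1    5. ]
 [ 418.9 -296.6    5. ]] -66.91183379449187
```

```bash
python3 - <<'E'
from h import *
t=cam("top")
def holder(cx,cy,a):
    th=np.linspace(0,2*np.pi,60)
    L=[(35*np.cos(x),35*np.sin(x),5) for x in th]
    L+=[(x,y,40) for x in (-80,-106) for y in (-6,0,6)]+[(x,y,5) for x in (-37,-57,-77) for y in (-6,6)]
    L=np.array(L);c,s=np.cos(a),np.sin(a)
    return np.c_[L[:,0]*c-L[:,1]*s+cx,L[:,0]*s+L[:,1]*c+cy,L[:,2]]
x0,y0,k=335,250,9
crop(t,x0,y0,88,60,k,"ov",holder(451.3,-360.9,np.radians(-64)))
E
```

```text
(no output)
```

View pics/ov.png

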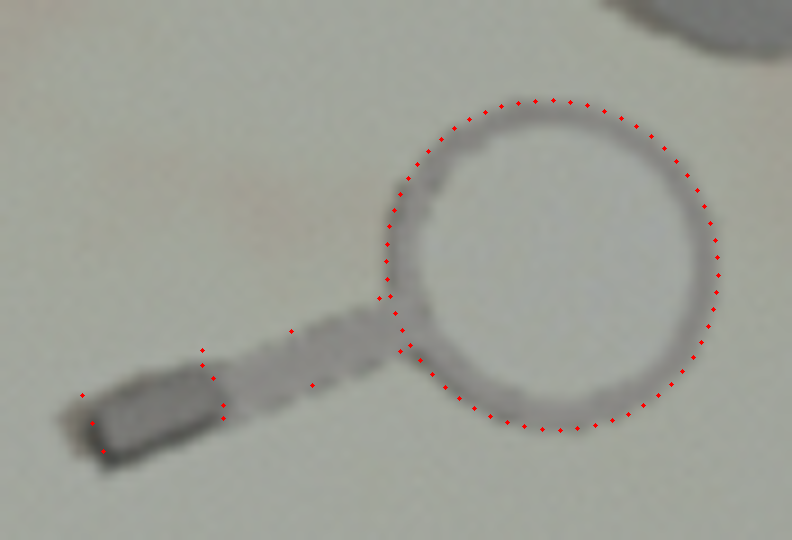

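The overlay fits the disc. The strip lies about 1.5° off, so the holder yaw is -62.5° and the grip is at (408.5, -278.3). The rack's yaw is -21.1° and its slot floor is at z of about 77.8 (within 54–84). First I'll turn the tool.

Call:
jog_arm(
  plan=[
    {"offset":[0,0,0],"turn":[0,0,9.3],"claw":5},
    {"offset":[0,0,0],"turn":[0,0,9.3],"claw":5},
    {"offset":[0,0,0],"turn":[0,0,9.3],"claw":5},
    {"offset":[0,0,0],"turn":[0,0,9.3],"claw":5},
  ],
  grip_force=80,
)

```text
clock: 0.85
tcp_pos: [234.1, 497.6, 252.9]
ee_rot: [0.0, 0.526, 0.85, -0.0]
contact_force: [-0.3, -0.1, -0.2]
gripper_width: 50.1
```

```bash
cat > go.py <<'E'
import sys,numpy as np
from h import *
def go(x,y,z,yaw):
    s=readout.sense(); q=np.array(s["ee_rot"]); M=R.from_quat(q[[1,2,3,0]])
    a=np.radians(yaw); X=np.array([np.cos(a),np.sin(a),0]); Z=np.array([0,0,-1.]); G=R.from_matrix(np.c_[X,np.cross(Z,X),Z])
    print("t",round(s["clock"],2),"pos",s["tcp_pos"].round(1),"q",s["q"].round(2),"F",s["contact_force"].round(1),"w",round(s["gripper_width"],1))
    print("tool cm",(M.inv().apply(np.array([x,y,z])-s["tcp_pos"])/10).round(2),"turn deg",np.degrees((M.inv()*G).as_rotvec()).round(2))
go(*map(float,sys.argv[1:]))
E
python3 go.py 408.5 -278.3 250 117.5
```

```text
t 0.85 pos [234.1 497.6 252.9] q [ 1.13  0.09  0.18  1.66 -0.    2.24] F [-0.3 -0.1 -0.2] w 50.1
tool cm [-77.22 -19.     0.34] turn deg [-0.03  0.03 -1.01]
```

Call:
jog_arm(
  plan=[
    {"offset":[-5.1,-1.25,0],"turn":[0,0,0],"claw":5},
    {"offset":[-5.1,-1.25,0],"turn":[0,0,0],"claw":5},
    {"offset":[-5.1,-1.25,0],"turn":[0,0,0],"claw":5},
    {"offset":[-5.1,-1.25,0],"turn":[0,0,0],"claw":5},
    {"offset":[-5.1,-1.25,0],"turn":[0,0,0],"claw":5},
  ],
)

```text
clock: 1.48
tcp_pos: [291.8, 236.9, 251.4]
ee_rot: [0.0, 0.525, 0.851, -0.001]
contact_force: [0.3, 0.5, 1.1]
gripper_width: 50.1
```

Call:
jog_arm(
  plan=[
    {"offset":[-5.1,-1.25,0],"turn":[0,0,0],"claw":5},
    {"offset":[-5.1,-1.25,0],"turn":[0,0,0],"claw":5},
    {"offset":[-5.1,-1.25,0],"turn":[0,0,0],"claw":5},
    {"offset":[-5.1,-1.25,0],"turn":[0,0,0],"claw":5},
    {"offset":[-5.1,-1.25,0],"turn":[0,0,0],"claw":5},
  ],
)

```text
clock: 2.1
tcp_pos: [350.4, -27.3, 252.9]
ee_rot: [0.002, 0.524, 0.852, 0.001]
contact_force: [1.9, 0.8, 0.5]
gripper_width: 50.1
```

```bash
python3 go.py 408.5 -278.3 250 117.5
```

```text
t 2.1 pos [350.4 -27.3 252.9] q [-0.08 -0.39 -0.24  1.71 -0.    1.03] F [1.9 0.8 0.5] w 50.1
tool cm [-25.03  -6.11   0.36] turn deg [ 0.21  0.2  -0.75]
```

Call:
jog_arm(
  plan=[
    {"offset":[-5.0,-1.22,0],"turn":[0,0,0],"claw":4},
    {"offset":[-5.0,-1.22,0],"turn":[0,0,0],"claw":4},
    {"offset":[-5.0,-1.22,0],"turn":[0,0,0],"claw":4},
    {"offset":[-5.0,-1.22,0],"turn":[0,0,-0.7],"claw":4},
    {"offset":[-4.5,-1.1,0],"turn":[0,0,0],"claw":4},
  ],
)

```text
clock: 2.72
tcp_pos: [407.5, -282.7, 254.7]
ee_rot: [0.004, 0.52, 0.854, 0.001]
contact_force: [0.6, 0.6, 0.6]
gripper_width: 40.1
```

```bash
python3 go.py 408.5 -278.3 31 117.5
```

```text
t 2.73 pos [ 407.5 -282.7  254.7] q [-0.61 -0.05  0.04  1.65  0.    0.49] F [0.6 0.6 0.6] w 40.1
tool cm [ 0.49  0.13 22.37] turn deg [ 0.39  0.35 -0.18]
```

Call:
jog_arm(
  plan=[
    {"offset":[0.3,0.1,4],"turn":[0.4,0.3,0],"claw":4},
    {"offset":[0,0,5],"turn":[0,0,0],"claw":4},
    {"offset":[0,0,5],"turn":[0,0,0],"claw":4},
    {"offset":[0,0,2],"turn":[0,0,0],"claw":4},
    {"offset":[0,0,0],"turn":[0,0,0],"claw":4},
  ],
)

```text
clock: 3.35
tcp_pos: [407.4, -283.6, 89.3]
ee_rot: [0.0, 0.522, 0.853, -0.0]
contact_force: [-0.9, 0.1, 0.1]
gripper_width: 40.2
```

```bash
python3 go.py 408.5 -278.3 31 117.5; python3 - <<'E'
from h import *
crop(cam("top"),300,230,130,100,6,"pre")
E
```

```text
t 3.35 pos [ 407.4 -283.6   89.3] q [-0.61 -0.04 -0.27  1.34 -0.    0.49] F [-0.9  0.1  0.1] w 40.2
tool cm [0.43 0.34 5.83] turn deg [-0.03  0.05 -0.48]
```

View pics/pre.png

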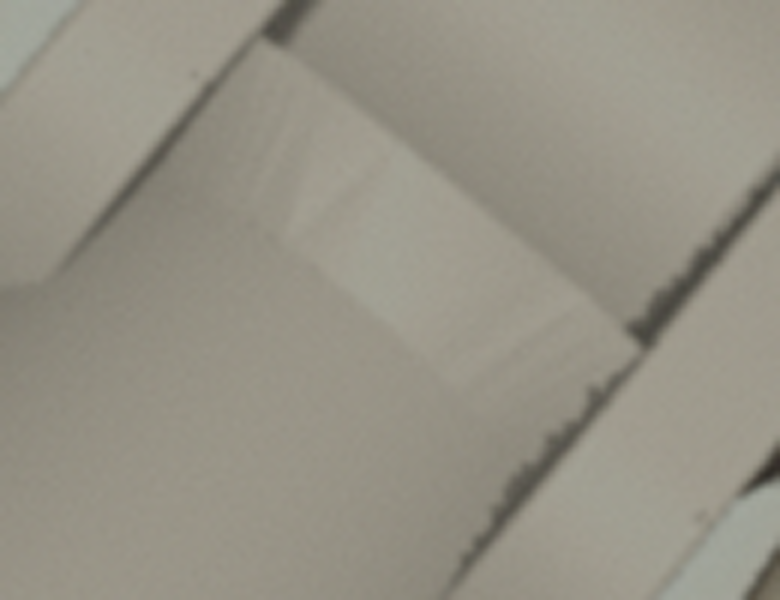

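The arm hides the grip from above, so that picture shows nothing useful. I'll go by the measured pose, centre and descend.

Call:
jog_arm(
  plan=[
    {"offset":[0.43,0.34,0],"turn":[0,0,-0.5],"claw":4},
    {"offset":[0,0,2.5],"turn":[0,0,0],"claw":4},
    {"offset":[0,0,2.5],"turn":[0,0,0],"claw":4},
    {"offset":[0,0,0.5],"turn":[0,0,0],"claw":4},
    {"offset":[0,0,0],"turn":[0,0,0],"claw":4},
  ],
)

```text
clock: 4.03
tcp_pos: [412.9, -279.7, 41.6]
ee_rot: [0.006, 0.518, 0.856, -0.001]
contact_force: [-0.7, 0.1, 0.4]
gripper_width: 40.1
```

```bash
python3 go.py 408.5 -278.3 31 117.5
```

```text
t 4.03 pos [ 412.9 -279.7   41.6] q [-0.59 -0.02 -0.35  1.23 -0.    0.49] F [-0.7  0.1  0.4] w 40.1
tool cm [ 0.34 -0.33  1.05] turn deg [0.31 0.65 0.15]
```

Call:
jog_arm(
  plan=[
    {"offset":[0.3,-0.3,0.4],"turn":[0.3,0.6,0],"claw":4},
    {"offset":[0,0,0],"turn":[0,0,0],"claw":4},
  ],
)

```text
clock: 4.28
tcp_pos: [409.5, -278.9, 39.4]
ee_rot: [0.001, 0.518, 0.856, -0.0]
contact_force: [-0.3, -0.1, 0.2]
gripper_width: 40.0
```

```bash
python3 go.py 408.5 -278.3 31 117.5
```

```text
t 4.28 pos [ 409.5 -278.9   39.4] q [-0.6  -0.02 -0.35  1.24 -0.    0.49] F [-0.3 -0.1  0.2] w 40.0
tool cm [ 0.1  -0.07  0.84] turn deg [0.06 0.14 0.17]
```

Call:
jog_arm(
  plan=[
    {"offset":[0.1,-0.1,0.7],"turn":[0,0.1,0.1],"claw":4},
    {"offset":[0,0,0.1],"turn":[0,0,0],"claw":4},
  ],
)

```text
clock: 4.53
tcp_pos: [408.4, -278.7, 31.4]
ee_rot: [0.001, 0.518, 0.855, 0.0]
contact_force: [-0.1, 0.5, 0.5]
gripper_width: 40.1
```

```bash
python3 go.py 408.5 -278.3 31 117.5; python3 - <<'E'
from h import *
crop(cam("side"),230,220,130,120,5,"pre2")
E
```

```text
t 4.53 pos [ 408.4 -278.7   31.4] q [-0.6  -0.02 -0.36  1.22  0.    0.49] F [-0.1  0.5  0.5] w 40.1
tool cm [0.03 0.03 0.04] turn deg [0.08 0.08 0.05]
```

View pics/pre2.png

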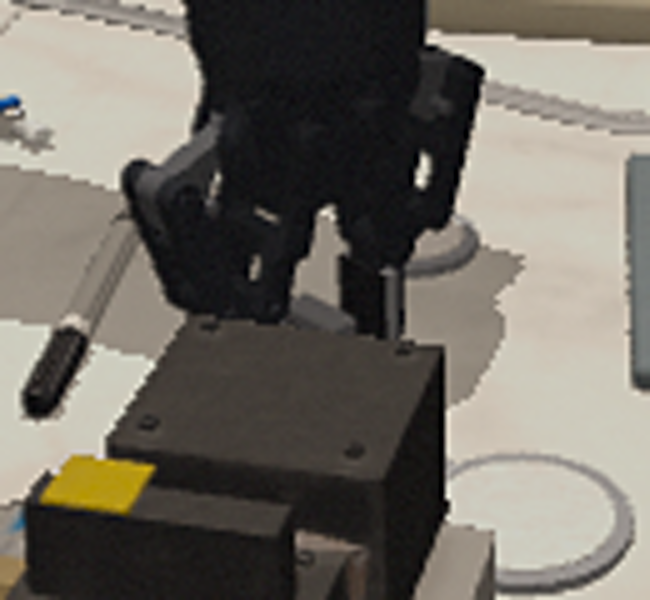

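The grip block, at (320,312), stands between the jaws. Closing.

Call:
jog_arm(
  plan=[
    {"offset":[0,0,0],"turn":[0,0,0],"claw":0.6},
    {"offset":[0,0,0],"turn":[0,0,0],"claw":0.6},
    {"offset":[0,0,0],"turn":[0,0,0],"claw":0.6},
    {"offset":[0,0,0],"turn":[0,0,0],"claw":0.6},
    {"offset":[0,0,0],"turn":[0,0,0],"claw":0.6},
  ],
  grip_force=90,
)

```text
clock: 5.2
tcp_pos: [408.6, -278.8, 31.9]
ee_rot: [0.001, 0.518, 0.855, 0.0]
contact_force: [0.7, 0.5, -0.2]
gripper_width: 10.8
```

Call:
jog_arm(
  plan=[
    {"offset":[0,0,-1],"turn":[0,0,0],"claw":0.6},
    {"offset":[0,0,-3],"turn":[0,0,0],"claw":0.6},
    {"offset":[0,0,-3],"turn":[0,0,0],"claw":0.6},
    {"offset":[0,0,-2],"turn":[0,0,0],"claw":0.6},
    {"offset":[0,0,0],"turn":[0,0,0],"claw":0.6},
  ],
)

```text
clock: 5.82
tcp_pos: [408.1, -278.5, 126.4]
ee_rot: [0.001, 0.518, 0.855, 0.0]
contact_force: [-0.9, -0.4, -1.6]
gripper_width: 10.6
```

```bash
python3 go.py 408.5 -278.3 120 117.5; python3 - <<'E'
from h import *
s=readout.sense();print(s["tcp_pos"],s["ee_rot"])
crop(cam("top"),300,200,140,105,5.6,"lift")
E
```

```text
t 5.83 pos [ 408.1 -278.5  126.4] q [-0.6  -0.06 -0.22  1.41  0.    0.49] F [-0.9 -0.4 -1.6] w 10.6
tool cm [0.   0.04 0.64] turn deg [0.1  0.1  0.05]
[ 408.14291253 -278.50139069  126.40869837] [1.22516870e-03 5.18372060e-01 8.55154263e-01 3.06164024e-04]
```

View pics/lift.png

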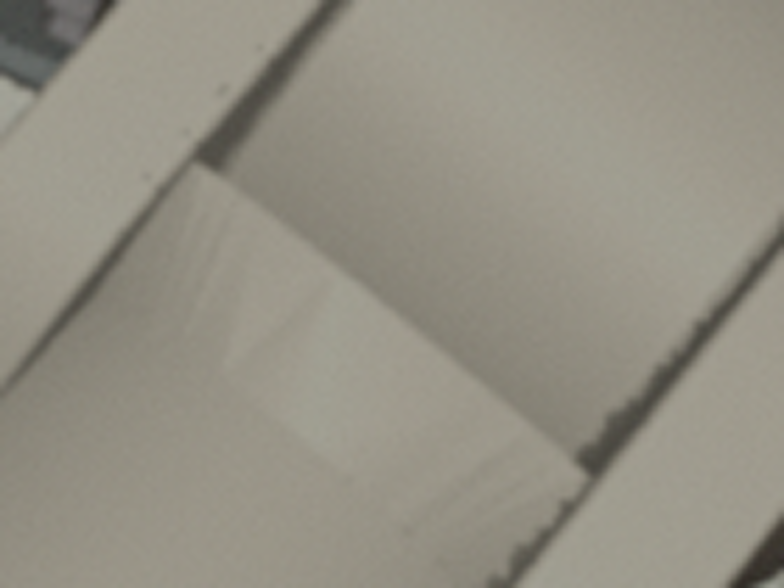

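The block is held (opening 10.6 mm). The top view is again blocked by the arm. Next I'll go to the pre-insertion point, about (415,-175), keeping the height, then turn to yaw 158.9°.

```bash
python3 go.py 415 -174.5 126 158.9
```

```text
t 5.88 pos [ 407.8 -278.3  125.4] q [-0.6  -0.06 -0.22  1.41  0.    0.49] F [ 0.2  0.6 -0.9] w 10.7
tool cm [ 8.87  5.44 -0.06] turn deg [  0.05   0.06 -41.35]
```

Call:
jog_arm(
  plan=[
    {"offset":[2.9,1.8,0],"turn":[0,0,0],"claw":0.6},
    {"offset":[2.9,1.8,0],"turn":[0,0,0],"claw":0.6},
    {"offset":[2.9,1.8,0],"turn":[0,0,0],"claw":0.6},
    {"offset":[0,0,0],"turn":[0,0,0],"claw":0.6},
  ],
)

```text
clock: 6.38
tcp_pos: [413.8, -173.0, 120.9]
ee_rot: [-0.002, 0.519, 0.855, 0.0]
contact_force: [0.5, -0.1, -1.2]
gripper_width: 10.6
```

Call:
jog_arm(
  plan=[
    {"offset":[0,0,0],"turn":[0,0,-8.3],"claw":0.6},
    {"offset":[0,0,0],"turn":[0,0,-8.3],"claw":0.6},
    {"offset":[0,0,0],"turn":[0,0,-8.3],"claw":0.6},
    {"offset":[0,0,0],"turn":[0,0,-8.3],"claw":0.6},
    {"offset":[0,0,0],"turn":[0,0,-8.3],"claw":0.6},
  ],
)

```text
clock: 7.0
tcp_pos: [412.0, -174.6, 116.2]
ee_rot: [-0.005, 0.172, 0.985, 0.001]
contact_force: [-0.3, -0.2, -0.2]
gripper_width: 11.0
```

```bash
python3 go.py 415 -174.5 118 158.9
```

```text
t 7.0 pos [ 412.  -174.6  116.2] q [-0.4  -0.16 -0.33  1.41 -0.   -0.06] F [-0.3 -0.2 -0.2] w 11.0
tool cm [-0.27  0.11 -0.18] turn deg [ 0.01 -0.59  1.32]
```

Call:
jog_arm(
  plan=[
    {"offset":[-0.2,0.1,-0.2],"turn":[0,-0.6,1.3],"claw":0.6},
    {"offset":[0,0,0],"turn":[0,0,0],"claw":0.6},
  ],
)

```text
clock: 7.25
tcp_pos: [413.9, -175.1, 117.1]
ee_rot: [-0.0, 0.186, 0.983, 0.0]
contact_force: [-0.2, -0.6, -0.6]
gripper_width: 10.5
```

```bash
python3 go.py 415 -174.5 118 158.9; python3 - <<'E'
from h import *
s=readout.sense(); q=s["ee_rot"]; M=R.from_quat(np.array(q)[[1,2,3,0]])
th=np.linspace(0,2*np.pi,50)
hp=np.array([(35*np.cos(x)+92.5,35*np.sin(x),z) for z in(0,5) for x in th])
# holder frame -> tool: x_h=-x_t, z_h=-z_t ; underside 31.9 ahead of tcp
P=s["tcp_pos"]+M.apply(np.c_[-hp[:,0],hp[:,1],31.9-hp[:,2]])
a=np.radians(-21.1);u=np.array([np.cos(a),np.sin(a)]);v=np.array([-u[1],u[0]]);o=np.array([583.7,-239.6])
sl=[np.r_[o+u*x+v*y,z] for x in(-35,) for y in (-47,47) for z in(77.8,105.8)]
crop(cam("side"),250,150,150,150,4,"ins",np.r_[P,sl])
E
```

```text
t 7.25 pos [ 413.9 -175.1  117.1] q [-0.4  -0.16 -0.33  1.41 -0.   -0.03] F [-0.2 -0.6 -0.6] w 10.5
tool cm [-0.08  0.1  -0.09] turn deg [-0.01 -0.05 -0.36]
```

View pics/ins.png

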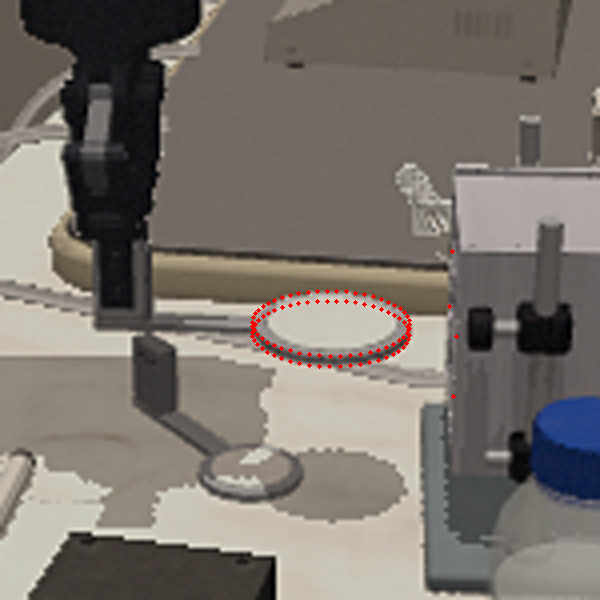

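The measured disc outline matches the prediction: level, centred near (331,328), clear of the small holder below it, and facing the slot. Inserting.

Call:
jog_arm(
  plan=[
    {"offset":[-1.5,0.1,-0.1],"turn":[0,0,-0.3],"claw":0.6},
    {"offset":[-1.5,0,0],"turn":[0,0,0],"claw":0.6},
    {"offset":[0,0,0],"turn":[0,0,0],"claw":0.6},
  ],
)

```text
clock: 7.68
tcp_pos: [444.5, -185.9, 117.9]
ee_rot: [-0.0, 0.184, 0.983, -0.0]
contact_force: [-0.6, -0.5, -1.5]
gripper_width: 10.9
```

```bash
python3 go.py 493.7 -204.9 118 158.9
```

```text
t 7.67 pos [ 444.5 -185.9  117.9] q [-0.4  -0.08 -0.26  1.4  -0.   -0.03] F [-0.6 -0.5 -1.5] w 10.9
tool cm [-5.27  0.02 -0.01] turn deg [-0.01 -0.04 -0.15]
```

Call:
jog_arm(
  plan=[
    {"offset":[-1.2,0,0],"turn":[0,0,0],"claw":0.6},
    {"offset":[-1.2,0,0],"turn":[0,0,0],"claw":0.6},
    {"offset":[0,0,0],"turn":[0,0,0],"claw":0.6},
  ],
)

```text
clock: 8.05
tcp_pos: [468.6, -195.3, 117.6]
ee_rot: [-0.001, 0.184, 0.983, 0.0]
contact_force: [-0.0, -1.1, -0.8]
gripper_width: 10.4
```

```bash
python3 go.py 493.7 -204.9 118 158.9
```

```text
t 8.05 pos [ 468.6 -195.3  117.6] q [-0.39 -0.02 -0.2   1.4  -0.   -0.02] F [-0.  -1.1 -0.8] w 10.4
tool cm [-2.69  0.01 -0.05] turn deg [-0.01 -0.07 -0.16]
```

Call:
jog_arm(
  plan=[
    {"offset":[-1.0,0,0],"turn":[0,0,0],"claw":0.6},
    {"offset":[-1.0,0,0],"turn":[0,0,0],"claw":0.6},
    {"offset":[-0.6,0,0],"turn":[0,0,0],"claw":0.6},
    {"offset":[0,0,0],"turn":[0,0,0],"claw":0.6},
  ],
)

```text
clock: 8.55
tcp_pos: [494.5, -205.4, 117.5]
ee_rot: [-0.001, 0.185, 0.983, 0.0]
contact_force: [-0.3, 0.5, -1.4]
gripper_width: 10.9
```

```bash
python3 go.py 493.7 -204.9 109.7 158.9
```

```text
t 8.55 pos [ 494.5 -205.4  117.5] q [-0.39  0.04 -0.13  1.4  -0.   -0.02] F [-0.3  0.5 -1.4] w 10.9
tool cm [0.09 0.02 0.78] turn deg [-0.01 -0.08 -0.17]
```

No contact so far. Lowering in small steps to feel the floor, expected near TCP z 109.7.

Call:
jog_arm(
  plan=[
    {"offset":[0,0,0.3],"turn":[0,0,0],"claw":0.6},
    {"offset":[0,0,0.2],"turn":[0,0,0],"claw":0.6},
    {"offset":[0,0,0],"turn":[0,0,0],"claw":0.6},
  ],
)

```text
clock: 8.93
tcp_pos: [493.9, -205.2, 112.0]
ee_rot: [-0.001, 0.185, 0.983, 0.0]
contact_force: [-0.2, -0.0, -1.0]
gripper_width: 10.4
```

Call:
jog_arm(
  plan=[
    {"offset":[0,0,0.15],"turn":[0,0,0],"claw":0.6},
    {"offset":[0,0,0],"turn":[0,0,0],"claw":0.6},
  ],
)

```text
clock: 9.18
tcp_pos: [494.0, -205.2, 110.9]
ee_rot: [-0.001, 0.185, 0.983, 0.0]
contact_force: [-0.7, -0.9, 0.8]
gripper_width: 10.9
```

Call:
jog_arm(
  plan=[
    {"offset":[0,0,0.15],"turn":[0,0,0],"claw":0.6},
    {"offset":[0,0,0],"turn":[0,0,0],"claw":0.6},
  ],
)

```text
clock: 9.43
tcp_pos: [494.0, -205.2, 110.7]
ee_rot: [0.0, 0.185, 0.983, -0.0]
contact_force: [0.0, -0.3, 0.2]
gripper_width: 10.6
```

Call:
jog_arm(
  plan=[
    {"offset":[0,0,0.15],"turn":[0,0,0],"claw":0.6},
    {"offset":[0,0,0.1],"turn":[0,0,0],"claw":0.6},
  ],
)

```text
clock: 9.68
tcp_pos: [493.9, -205.1, 110.1]
ee_rot: [0.001, 0.185, 0.983, -0.0]
contact_force: [-5.3, 2.0, 10.3]
gripper_width: 10.5
```

```bash
python3 go.py 493.7 -204.9 109.7 158.9
```

```text
t 9.68 pos [ 493.9 -205.1  110.1] q [-0.39  0.04 -0.15  1.38 -0.   -0.02] F [-5.3  2.  10.3] w 10.5
tool cm [0.03 0.01 0.04] turn deg [-0.01  0.08 -0.17]
```

Floor contact felt (10 N at z 110.1, as predicted). I'll unload slightly, then advance gently to feel the back stop.

Call:
jog_arm(
  plan=[
    {"offset":[0,0,-0.15],"turn":[0,0,0],"claw":0.6},
    {"offset":[-0.2,0,0],"turn":[0,0,0],"claw":0.6},
    {"offset":[0,0,0],"turn":[0,0,0],"claw":0.6},
  ],
)

```text
clock: 10.05
tcp_pos: [495.9, -205.9, 111.1]
ee_rot: [0.0, 0.185, 0.983, -0.0]
contact_force: [0.1, 0.0, -1.1]
gripper_width: 10.5
```

Call:
jog_arm(
  plan=[
    {"offset":[-0.2,0,0],"turn":[0,0,0],"claw":0.6},
    {"offset":[0,0,0],"turn":[0,0,0],"claw":0.6},
  ],
)

```text
clock: 10.3
tcp_pos: [497.6, -206.5, 110.6]
ee_rot: [-0.0, 0.185, 0.983, -0.0]
contact_force: [-1.0, -0.0, 1.1]
gripper_width: 10.7
```

Call:
jog_arm(
  plan=[
    {"offset":[-0.15,0,0],"turn":[0,0,0],"claw":0.6},
    {"offset":[0,0,0],"turn":[0,0,0],"claw":0.6},
  ],
)

```text
clock: 10.55
tcp_pos: [497.6, -206.6, 110.8]
ee_rot: [-0.002, 0.185, 0.983, 0.0]
contact_force: [0.1, 0.4, 1.8]
gripper_width: 10.5
```

At the predicted home position (TCP 497.6, -206.6). Releasing and withdrawing straight up.

Call:
jog_arm(
  plan=[
    {"offset":[0,0,0],"turn":[0,0,0],"claw":1.6},
    {"offset":[0,0,0],"turn":[0,0,0],"claw":2.5},
    {"offset":[0,0,0],"turn":[0,0,0],"claw":4},
    {"offset":[0,0,0],"turn":[0,0,0],"claw":4},
    {"offset":[0,0,0],"turn":[0,0,0],"claw":4},
  ],
)

```text
clock: 11.18
tcp_pos: [498.2, -206.8, 110.8]
ee_rot: [-0.001, 0.185, 0.983, 0.0]
contact_force: [1.0, -0.1, -0.1]
gripper_width: 40.2
```

Call:
jog_arm(
  plan=[
    {"offset":[0,0,-1.5],"turn":[0,0,0],"claw":4},
    {"offset":[0,0,-3],"turn":[0,0,0],"claw":4},
    {"offset":[0,0,-4],"turn":[0,0,0],"claw":4},
    {"offset":[0,0,-4],"turn":[0,0,0],"claw":4},
    {"offset":[0,0,0],"turn":[0,0,0],"claw":4},
  ],
)

```text
clock: 11.8
tcp_pos: [498.2, -206.8, 243.8]
ee_rot: [0.0, 0.185, 0.983, -0.0]
contact_force: [0.3, 0.3, -0.7]
gripper_width: 39.9
```

Call:
jog_arm(
  plan=[
    {"offset":[5,0,0],"turn":[0,0,0],"claw":4},
    {"offset":[5,0,0],"turn":[0,0,0],"claw":4},
    {"offset":[5,0,0],"turn":[0,0,0],"claw":4},
    {"offset":[0,0,0],"turn":[0,0,0],"claw":4},
  ],
)

```text
clock: 12.3
tcp_pos: [354.6, -150.9, 242.8]
ee_rot: [-0.001, 0.185, 0.983, 0.0]
contact_force: [0.5, -0.6, -0.1]
gripper_width: 39.7
```

```bash
python3 go.py 493.7 -204.9 109.7 158.9; python3 - <<'E'
from h import *
a=np.radians(-21.1);u=np.array([np.cos(a),np.sin(a)]);v=np.array([-u[1],u[0]]);o=np.array([583.7,-239.6])
g=np.array([np.r_[o+u*x+v*y,78+40] for x in(-80,-106) for y in (-6,6)])
t=cam("top");s=cam("side")
crop(t,270,150,110,130,4,"ft",g);crop(s,270,170,110,130,4,"fs",g)
A=cv2.imread("pics/ft.png");B=cv2.imread("pics/fs.png");cv2.imwrite("pics/final.png",cv2.resize(np.hstack([A,B]),(800,472)))
E
```

```text
t 12.3 pos [ 354.6 -150.9  242.8] q [-0.4  -0.31 -0.2   1.68 -0.   -0.03] F [ 0.5 -0.6 -0.1] w 39.7
tool cm [-1.494e+01  1.000e-02  1.329e+01] turn deg [-0.01 -0.08 -0.17]
```

View pics/final.png

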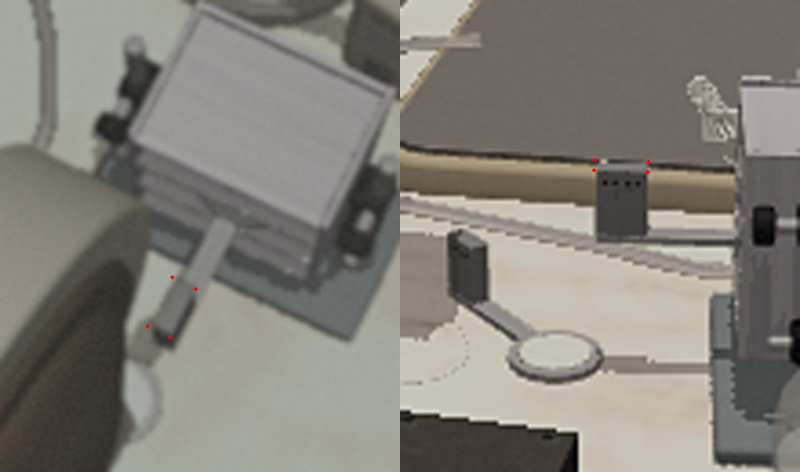

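The home-position overlay agrees with the grip block: within about 2 mm in the side view, where the strip comes out level at (690,235). The small disc is still in its place at (555,355). Handing in.

```bash
python3 -c "
from rig import workorder; print(workorder.hand_in())"
```

```text
the job is handed in; nothing more can be done
None
```

The larger disc is in the middle slot, released, with its handle sticking out at the front. I handed the job in at about 12.4 s of the 40 s. The hand-in gave no verdict.

**What I did:** I pinched the larger holder by its grip and lifted it. I turned it to face the slot, whose heading I measured at -21° with the floor near z = 78 mm. Then I slid it in level, lowered it until it touched the floor at the predicted height, eased it in to the home position, let go and withdrew.

**Last checks:**
- **Side view:** the grip block stands within about 2 mm of its predicted home position, and the handle comes out level.
- **Top view:** the block sits a few mm to one side of the prediction, probably about 4 mm, against a limit of 16 mm.
- **Small disc holder:** nothing touched it, and in the last side picture it appears in its original place. I did not measure this.
- **Robot:** it stood clear of everything with almost no force on the tool.

**What stayed uncertain:** I did not feel a firm push against the back stop. On the last small push the arm stopped advancing with almost no force showing, so the depth rests on the camera measurements. Two top pictures taken around the grasp were useless because the arm blocked the view, so for the grasp I relied on the side camera and the measured pose.

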